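# Line up the shoe lasts by size

## Robot

A 6-joint arm with a two-finger parallel gripper is mounted at the origin on the work surface. World frame = base frame: x ahead of the robot, y to its left, z up, the work surface at z = 0. Lengths are in m, angles in rad, forces in N, time in s.
With the tool pointing down it reaches from about 0.3 to 0.775 m from the base axis. Payload 14.6 kg.
Tool frame: the origin (TCP) lies at the very end of the fingers, on their centre line; the grasp point (between the pads) lies 19 mm behind it; z points along the fingers, y is the line along which they close (so a half turn about z gives the same grasp; the last joint's range is limited). The gripper opens to 94 mm and grips with 3 to 60 N. Pads are 16 mm wide; open, the fingers measure 119 mm over their backs; the gripper's body (75 mm by 177 mm) begins 78 mm behind the grasp point.
Start: joints at [1.27, 0.3, 1.521, -0, 1.321, -0.067], TCP at [0.127, 0.535, 0.174] pointing down, gripper open.
Joint ranges: [-3.03, 3.03], [-0.79, 2.21], [0.23, 2.52], [-1.04, 4.18], [0, 3.07], [-2.55, 2.55]. Speed limits (rad/s): [2.22, 2.22, 2.57, 3.14, 3.14, 3.14].

## Interface

Orientations are given as [roll, pitch, yaw] about the fixed x, y, z axes, in that order (R = Rz(yaw) Ry(pitch) Rx(roll)).
In Python, from station import ctrl, cams gives the robot as it stands. The module is installed in compiled form; this text tells all that it offers.
- The arm moves only by the tool arm_command, never from a script. Its argument "plan" is a list that holds one entry, the list of rows, each a list of 7 numbers: the shift along the tool's x, y, z in shares of 1000 mm (1.0 is 1000 mm), then the turn, a rotation vector about the tool's x, y, z in a scale on which 1.0 is 2 rad, then the closure, from -1 (fully open) to 1 (shut). A call has 1 to 12 rows; each row is the pose to reach, as a shift and turn from the pose commanded when the call began, along the tool's axes at that moment; what a row does not reach only later rows make up. A row lasts 1/10 s, in which the tool goes at most 50 mm and 8.59 degrees, less where a joint would pass 70% of its speed; a pose out of reach is approached as far as the arm can. No shift or turn number may pass 1 either way. A call with a gripper value outside its range is refused whole. The fingers move at their own pace and stop on an object; "squeeze" is the grip in N (left out, the last holds). Time passes only in rows, so rows that repeat a pose let the fingers close. It gives the time, the measured TCP pose, the force, the opening and the grip force at its end, in the units of the state.
- ctrl.get_obs(): the state, without advancing time (a new reading comes with each control period).
- cams.camera(name): name is "scene" or "side" or "wrist"; returns (picture, depth): 420x560x3 uint8, blue, green, red; 420x560 float32, m along the optical axis (not along the pixel's ray), 0 where there is no reading.
- cams.camera_info(name): a dict with "fx", "fy", "cx", "cy" (pixels), "world_to_cam" (4x4, takes a point from world to camera coordinates). Camera axes: x right, y down, z forward; pixel columns grow to the right and rows downward; lengths in m; the calibration is good to about 2 mm. A picture is of the moment at which its call begins: read the wrist's pose just before it. camera_info takes no time and is no camera call; for the wrist camera it gives the pose at the moment of the call.
- ctrl.hand_in(): hands the job in; it is judged then, once.
The state is a dict: "time_s": time; "qpos": joint angles; "joint_vel": joint speeds; "tau": joint torques, N m; "ee_pos": TCP position; "eef_rot": TCP orientation; "force": force on the tool from outside, world axes, zero at the start; "moment": the same for the moment, N m; "grip_width": finger opening in m; "grip_force": force on a finger pad.
Only numpy, scipy, OpenCV 4.12 (cv2) and the standard library are available. Lean on these libraries where they do the work, as an engineer would, in place of code of your own. Each camera call takes 0.05 s, during which the arm holds its last target. There are 200 camera calls.

## Task

Set the four wooden shoe lasts in order of size on the row of rubber pads: the smallest on the pad next to the upright steel pin, then each next larger one, the largest at the far end. Each should stand flat on its sole, centred on its pad and lengthwise along it (toe either way). Do not disturb the jar of tacks.

Things in the scene. Friction and masses are not known exactly. Their poses are not given: they have to be found in the camera images.
- last_a: The smallest of 4 loose wooden child's shoe lasts (foot forms) on flat soles: 90 long, 42 wide at the ball, 56 high, under 0.3 kg. Origin: middle of underside; x to toe, z up. Cone (upper rear): flat-sided block 24 wide (y), from the heel to x = 0, level top z = 56, parallel above z = 32; heel below is 28 wide. Grip across the cone near x = -11 (balance point: x = -7), tips above z = 21.
- last_b: The second smallest of 4 loose wooden child's shoe lasts (foot forms) on flat soles: 106 long, 46 wide at the ball, 64 high, under 0.3 kg. Origin: middle of underside; x to toe, z up. Cone (upper rear): flat-sided block 26 wide (y), from the heel to x = 0, level top z = 64, parallel above z = 36; heel below is 30 wide. Grip across the cone near x = -13 (balance point: x = -8), tips above z = 24.
- last_c: The second largest of 4 loose wooden child's shoe lasts (foot forms) on flat soles: 122 long, 50 wide at the ball, 72 high, under 0.3 kg. Origin: middle of underside; x to toe, z up. Cone (upper rear): flat-sided block 28 wide (y), from the heel to x = 0, level top z = 72, parallel above z = 41; heel below is 33 wide. Grip across the cone near x = -15 (balance point: x = -9), tips above z = 27.
- last_d: The largest of 4 loose wooden child's shoe lasts (foot forms) on flat soles: 138 long, 54 wide at the ball, 80 high, under 0.3 kg. Origin: middle of underside; x to toe, z up. Cone (upper rear): flat-sided block 30 wide (y), from the heel to x = 0, level top z = 80, parallel above z = 46; heel below is 36 wide. Grip across the cone near x = -17 (balance point: x = -10), tips above z = 30.
- pad_p: One of 4 alike dark rubber pads, 120 (x) by 62 (y) by 3 thick, fixed side by side 80 apart in a straight row on a fixed white board 14 high (400 by 150). Origin: centre of its underside; its top is 3 above that, 17 above the bench. x: its long axis; y: along the row. Which pad is where in the row varies.
- pad_q: One of 4 alike dark rubber pads, 120 (x) by 62 (y) by 3 thick, fixed side by side 80 apart in a straight row on a fixed white board 14 high (400 by 150). Origin: centre of its underside; its top is 3 above that, 17 above the bench. x: its long axis; y: along the row. Which pad is where in the row varies.
- pad_r: One of 4 alike dark rubber pads, 120 (x) by 62 (y) by 3 thick, fixed side by side 80 apart in a straight row on a fixed white board 14 high (400 by 150). Origin: centre of its underside; its top is 3 above that, 17 above the bench. x: its long axis; y: along the row. Which pad is where in the row varies.
- pad_s: One of 4 alike dark rubber pads, 120 (x) by 62 (y) by 3 thick, fixed side by side 80 apart in a straight row on a fixed white board 14 high (400 by 150). Origin: centre of its underside; its top is 3 above that, 17 above the bench. x: its long axis; y: along the row. Which pad is where in the row varies.
- pin: Upright steel pin, 12 diameter, 50 tall, on the same board at one end of the row, 60 beyond the centre of the nearest pad; it marks the small end. (The other end has only a flat brass screw head.) Fixed. Origin: its foot, 14 above the bench.
- tack_jar: Closed glass jar of tacks, 68 diameter, 85 tall, 0.4 kg, loose on the bench to the robot's left of the board. Not to be disturbed. Origin: centre of its underside.

How it is judged:
At the end, for the whole second after the job is handed in: Counting from the pin, the lasts stand smallest to largest, one on each pad: each within 15 mm of its pad's centre, its length within 12 degrees of the pad's long axis (toe either way), flat on its sole on the pad, released and at rest (((horizontal distance between last_a and pad_p below 0.015 m and angle between the x axis of last_a and the x axis of pad_p, either way round below 0.21 rad and z of last_a in the frame of pad_p between -0.001 and 0.007 m) or (horizontal distance between last_a and pad_q below 0.015 m and angle between the x axis of last_a and the x axis of pad_q, either way round below 0.21 rad and z of last_a in the frame of pad_q between -0.001 and 0.007 m) or (horizontal distance between last_a and pad_r below 0.015 m and angle between the x axis of last_a and the x axis of pad_r, either way round below 0.21 rad and z of last_a in the frame of pad_r between -0.001 and 0.007 m) or (horizontal distance between last_a and pad_s below 0.015 m and angle between the x axis of last_a and the x axis of pad_s, either way round below 0.21 rad and z of last_a in the frame of pad_s between -0.001 and 0.007 m)) and horizontal distance between last_a and pin between 0.03 and 0.09 m and angle between each of last_a, last_b, last_c, last_d's own z axis and vertical below 0.08 rad and linear speed of each of last_a, last_b, last_c, last_d below 0.02 m/s and angular speed of each of last_a, last_b, last_c, last_d below 0.2 rad/s and contact force between each of last_a, last_b, last_c, last_d and the fingers below 0.05 N and ((horizontal distance between last_b and pad_p below 0.015 m and angle between the x axis of last_b and the x axis of pad_p, either way round below 0.21 rad and z of last_b in the frame of pad_p between -0.001 and 0.007 m) or (horizontal distance between last_b and pad_q below 0.015 m and angle between the x axis of last_b and the x axis of pad_q, either way round below 0.21 rad and z of last_b in the frame of pad_q between -0.001 and 0.007 m) or (horizontal distance between last_b and pad_r below 0.015 m and angle between the x axis of last_b and the x axis of pad_r, either way round below 0.21 rad and z of last_b in the frame of pad_r between -0.001 and 0.007 m) or (horizontal distance between last_b and pad_s below 0.015 m and angle between the x axis of last_b and the x axis of pad_s, either way round below 0.21 rad and z of last_b in the frame of pad_s between -0.001 and 0.007 m)) and horizontal distance between last_b and pin between 0.11 and 0.17 m and ((horizontal distance between last_c and pad_p below 0.015 m and angle between the x axis of last_c and the x axis of pad_p, either way round below 0.21 rad and z of last_c in the frame of pad_p between -0.001 and 0.007 m) or (horizontal distance between last_c and pad_q below 0.015 m and angle between the x axis of last_c and the x axis of pad_q, either way round below 0.21 rad and z of last_c in the frame of pad_q between -0.001 and 0.007 m) or (horizontal distance between last_c and pad_r below 0.015 m and angle between the x axis of last_c and the x axis of pad_r, either way round below 0.21 rad and z of last_c in the frame of pad_r between -0.001 and 0.007 m) or (horizontal distance between last_c and pad_s below 0.015 m and angle between the x axis of last_c and the x axis of pad_s, either way round below 0.21 rad and z of last_c in the frame of pad_s between -0.001 and 0.007 m)) and horizontal distance between last_c and pin between 0.19 and 0.25 m and ((horizontal distance between last_d and pad_p below 0.015 m and angle between the x axis of last_d and the x axis of pad_p, either way round below 0.21 rad and z of last_d in the frame of pad_p between -0.001 and 0.007 m) or (horizontal distance between last_d and pad_q below 0.015 m and angle between the x axis of last_d and the x axis of pad_q, either way round below 0.21 rad and z of last_d in the frame of pad_q between -0.001 and 0.007 m) or (horizontal distance between last_d and pad_r below 0.015 m and angle between the x axis of last_d and the x axis of pad_r, either way round below 0.21 rad and z of last_d in the frame of pad_r between -0.001 and 0.007 m) or (horizontal distance between last_d and pad_s below 0.015 m and angle between the x axis of last_d and the x axis of pad_s, either way round below 0.21 rad and z of last_d in the frame of pad_s between -0.001 and 0.007 m)) and horizontal distance between last_d and pin between 0.27 and 0.33 m); the robot touches nothing.
It fails at once if the jar of tacks is moved more than 30 mm or tipped (distance of tack_jar from where it was at the start of the episode above 0.03 m or angle between tack_jar's own z axis and vertical above 0.3 rad).
It also fails if it takes over 128 s, if anything falls off the work surface, if the arm or the gripper's body presses on something with over 40 N, if the wrist force passes 120 N, or if a joint passes its speed limit or range.

## Working session

There is one attempt and no reset: what is moved stays moved. The work goes in short steps, Python scripts to look and compute and a tool call to move; the robot and the scene stay as the last step left them, time stands still between calls to the robot, and variables do not carry over. Pictures are saved under pics/ and viewed, at most 14 in all, crops included, and the job is handed in when it is done.

Besides the shell and the picture viewer there is one more tool, called after ">>>" in YAML: its name, and indented under it one key for each argument. arm_command: Moves the arm, as the interface text tells. Its arguments: {"type":"object","properties":{"plan":{"type":"array"},"squeeze":{"type":"number"}},"required":["plan"]}

```bash
mkdir -p pics; python3 - <<'E'
from station import ctrl,cams
import cv2,numpy as np
for n in("scene","side"):
    p,d=cams.camera(n); cv2.imwrite(f"pics/{n}0.png",p); np.save(f"{n}0.npy",d)
    i=cams.camera_info(n); print(n,i["fx"],i["cx"],i["cy"],np.round(np.linalg.inv(i["world_to_cam"]),3).tolist())
o=ctrl.get_obs(); print(o["ee_pos"],o["eef_rot"],o["time_s"],o["grip_width"])
E
```

```text
scene 462.41356316260806 274.2524948582195 206.64766279885342 [[-0.785, 0.454, -0.421, 1.041], [0.619, 0.589, -0.519, 0.571], [0.012, -0.668, -0.744, 0.875], [0.0, 0.0, 0.0, 1.0]]
side 436.57609171229075 272.97676151206366 209.9386376653897 [[0.863, -0.317, 0.392, 0.14], [-0.504, -0.527, 0.684, -0.761], [-0.01, -0.789, -0.615, 0.73], [0.0, 0.0, 0.0, 1.0]]
[0.12732543 0.53477536 0.17374842] [-3.14054980e+00 -7.99885638e-05  2.90780289e+00] 0.1 0.09375113153464691
```

View pics/scene0.png

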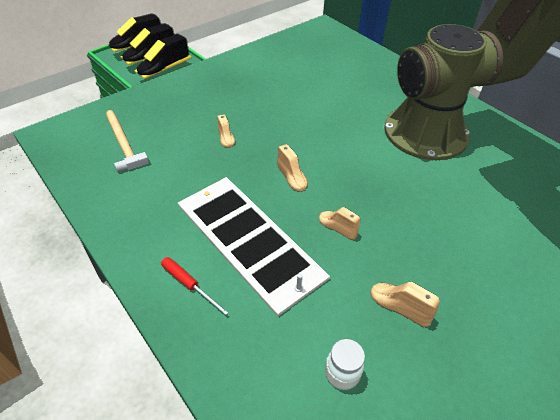

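View pics/side0.png

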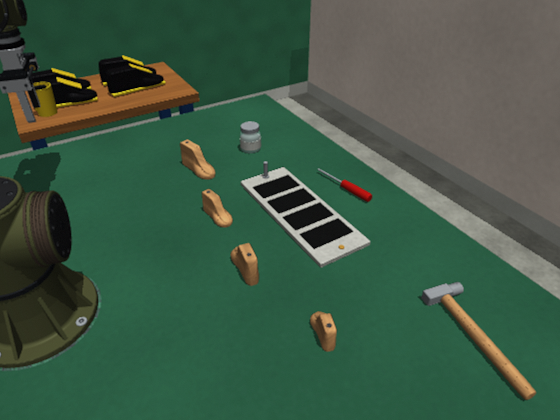

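The scene view shows four lasts at about (226,130), (292,167), (341,222) and (406,303). The pads are at (220,207), (239,227), (259,246) and (281,271), the pin at (299,283) and the jar at (346,364). The side view shows the same layout. Next I'll build point clouds from both views.

```bash
cat > h.py <<'E'
import numpy as np,cv2
from station import cams
def cloud(n,d,m):
    i=cams.camera_info(n); v,u=np.nonzero(m&(d>0)); z=d[v,u]
    P=np.c_[(u-i["cx"])*z/i["fx"],(v-i["cy"])*z/i["fy"],z,np.ones(len(z))]
    return (P@np.linalg.inv(i["world_to_cam"]).T)[:,:3]
def masks(p):
    h=cv2.cvtColor(p,cv2.COLOR_BGR2HSV).astype(int); H,S,V=h[...,0],h[...,1],h[...,2]
    return dict(wood=(H>5)&(H<25)&(S>60)&(V>70), white=(S<60)&(V>140), dark=(V<50))
def rect(P):
    (c,s,a)=cv2.minAreaRect((P[:,:2]*1000).astype(np.float32))
    if s[0]<s[1]: s=s[::-1]; a+=90
    return np.round(c,1),np.round(s,1),round((a+90)%180-90,1)
E
python3 - <<'E'
from h import *
from scipy.cluster.hierarchy import fcluster,linkage
for n in("scene","side"):
    p=cv2.imread(f"pics/{n}0.png"); d=np.load(f"{n}0.npy"); M=masks(p); print(n)
    for k in M:
        nc,lab,st,_=cv2.connectedComponentsWithStats(M[k].astype(np.uint8))
        for j in range(1,nc):
            if st[j,4]<120: continue
            P=cloud(n,d,lab==j)
            if len(P)<100: continue
            m=np.median(P,0)
            if not(-.6<m[1]<.8 and .1<m[0]<.95 and -.02<m[2]<.15): continue
            print(k,st[j,:2],"med",np.round(m*1000),"rect",*rect(P),"z",np.round(np.percentile(P[:,2],[1,99])*1000,1))
            if k=="wood":
                T=P[P[:,2]>np.percentile(P[:,2],99)-.004]; print("    top",len(T),*rect(T),np.round(np.median(T[:,2])*1000,1))
                if np.ptp(P[:,0])<.25: np.save(f"w_{n}_{st[j,0]}.npy",P)
E
```

```text
scene
wood [106 110] med [ 737. -521.   23.] rect [ 733.1 -533.4] [248.3  24.3] 79.3 z [ 0.7 28.2]
    top 146 [ 735.3 -521.3] [223.8  16.4] 78.9 25.7
wood [218 115] med [ 497. -329.   24.] rect [ 490.3 -337.9] [85.1 39.8] 64.6 z [ 1.4 58.1]
    top 40 [ 485.6 -356.9] [40.7 20.9] 70.7 56.2
wood [278 144] med [450. -91.  34.] rect [ 434.1 -130. ] [185.2  50.7] 78.5 z [ 2.7 74. ]
    top 98 [ 439.1 -123. ] [53.3 28.4] 73.3 71.6
wood [319 207] med [471. 121.  31.] rect [468.8 107. ] [105.2  42.1] -84.3 z [ 1.1 66.4]
    top 109 [460.  128.1] [49.3 24.9] -79.8 64.2
wood [371 282] med [518. 361.  38.] rect [508.8 346.9] [136.4  51.4] -69.7 z [ 1.2 82.2]
    top 210 [503.5 376.4] [62.6 29.9] -75.0 80.2
white [114 152] med [ 765. -396.   25.] rect [ 763.2 -399. ] [91.4 41.1] -20.9 z [14.8 28.8]
white [178 177] med [672.  59.  14.] rect [6.602e+02 2.000e-01] [416.8 154.9] -89.7 z [ 6.7 19.1]
white [194 285] med [825.  94.  15.] rect [825.4  91.5] [101.1   7.8] -78.6 z [-0.8 19.2]
white [325 339] med [721. 384.  84.] rect [709.  363.2] [97.2 62.8] 75.4 z [12.3 87.9]
dark [194 190] med [ 665. 
[... 867 characters left out ...]
 [231.5  19.5] 78.6 25.2
wood [310 311] med [ 479. -367.   34.] rect [ 494.4 -344.7] [88.9 49.7] 71.9 z [-0.3 58. ]
    top 191 [ 483.6 -360.4] [42.3 22.8] 69.6 56.1
white [241 167] med [651. -68.  15.] rect [666.5   8.3] [403.4 162.6] -89.1 z [11.  18.6]
white [425 283] med [ 758. -400.   26.] rect [ 762.  -397.4] [88.3 23. ] -9.3 z [18.5 29. ]
dark [254 176] med [656. 123.  18.] rect [657.8 126.2] [119.4  63.8] 0.2 z [14.  20.9]
dark [268 189] med [658.  44.  18.] rect [658.6  44.4] [119.   62.3] 1.9 z [13.9 20.8]
dark [283 203] med [658. -36.  18.] rect [660.6 -33.7] [119.4  62. ] 1.1 z [13.9 20.8]
dark [300 219] med [ 659. -116.   18.] rect [ 661.4 -113.8] [117.8  61.8] 1.8 z [14.4 20.9]
```

Both views agree: last tops at 56, 64, 72 and 80 mm, pad tops at 17–18 mm, and the last lengths match. I'll add a helper to convert targets to tool-frame shifts.

```bash
cat > rel.py <<'E'
import sys,numpy as np
from scipy.spatial.transform import Rotation as R
from station import ctrl
def rel(x,y,z,deg):
    o=ctrl.get_obs(); A=R.from_euler("xyz",o["eef_rot"]); B=R.from_euler("xyz",[np.pi,0,np.deg2rad(deg)])
    s=A.inv().apply(np.array([x,y,z])-np.array(o["ee_pos"])*1000)
    t=(A.inv()*B).as_rotvec()
    return np.round(s,1),np.round(t,3)
if __name__=="__main__":
    for k in range(1,len(sys.argv),4): print(*rel(*map(float,sys.argv[k:k+4])))
E
python3 rel.py 505.6 361.4 150 105
```

```text
[-408.2  -81.    23.8] [-1.000e-03  0.000e+00  1.075e+00]
```

The manual's scale: shifts go in shares of 1000 mm and turns go in shares of 2 rad. Converting my numbers, -408 mm / 1000 = -0.408, -81 mm / 1000 = -0.081, 1.075 rad / 2 = 0.5375.

>>> arm_command:
  plan:
    - [[-0.408, -0.081, 0.024, 0, 0, 0.5375, -1], [-0.408, -0.081, 0.024, 0, 0, 0.5375, -1], [-0.408, -0.081, 0.024, 0, 0, 0.5375, -1], [-0.408, -0.081, 0.024, 0, 0, 0.5375, -1], [-0.408, -0.081, 0.024, 0, 0, 0.5375, -1], [-0.408, -0.081, 0.024, 0, 0, 0.5375, -1], [-0.408, -0.081, 0.024, 0, 0, 0.5375, -1], [-0.408, -0.081, 0.024, 0, 0, 0.5375, -1], [-0.408, -0.081, 0.024, 0, 0, 0.5375, -1], [-0.408, -0.081, 0.024, 0, 0, 0.5375, -1], [-0.408, -0.081, 0.024, 0, 0, 0.5375, -1], [-0.408, -0.081, 0.024, 0, 0, 0.5375, -1]]
  squeeze: 20

```text
time_s: 1.3
ee_pos: [0.5044, 0.3627, 0.1504]
eef_rot: [-3.142, -0.0, 1.835]
force: [1.2, 0.3, -1.0]
grip_width: 0.0939
grip_force: 0.0
```

```bash
python3 rel.py 505.6 361.4 40 105; python3 - <<'E'
from h import *
p,d=cams.camera("wrist"); cv2.imwrite("pics/wr1.png",p)
m=masks(p)["wood"]; nc,lab,st,_=cv2.connectedComponentsWithStats(m.astype(np.uint8))
for j in range(1,nc):
    if st[j,4]<200: continue
    P=cloud("wrist",d,lab==j)
    if len(P)<100: continue
    T=P[P[:,2]>np.percentile(P[:,2],99)-.004]; print(st[j],*rect(P),"top",*rect(T),np.round(np.median(T[:,2])*1000,1))
E
```

```text
[ -1.6   0.9 110.4] [-0.    -0.     0.002]
[ 255  139   54  137 2950] [508.7 346.5] [141.5  53.8] -74.0 top [501.  376.9] [61.1 29.3] -75.5 80.1
[  21  295   51   78 1914] [452.  373.3] [16.7  5.2] -75.8 top [450.8 373.6] [13.7  3.1] -75.2 299.4
[ 491  295   51   78 1912] [544.1 398.3] [16.7  6. ] -59.2 top [543.7 398.9] [14.1  3.2] -74.7 299.5
[ 161  355   43   52 1609] [463.5 241.5] [282.6  40. ] 89.0 top [482.7 380.4] [7.1 2.3] 15.5 312.6
[ 248  388  312   19 3129] [520.7 388.3] [57.7  7.6] 15.1 top [517.  389.1] [49.8  3.9] 15.5 312.4
```

View pics/wr1.png

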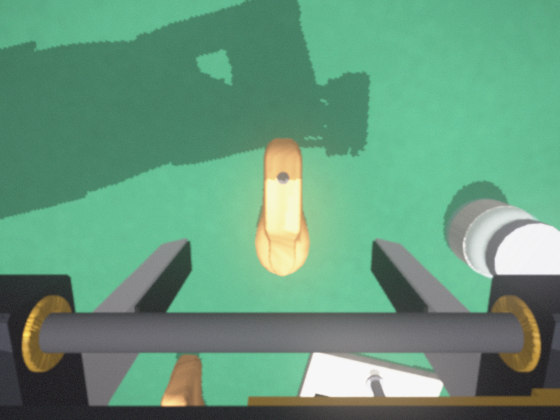

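The wrist view shows last D centred between the fingers, spanning (283,140) to (283,275). Its top is at 80 mm and its plan is 141 x 54 mm, so the pose is confirmed. Descending, gripping and lifting.

Scaled: 110 mm / 1000 = 0.11, 90 mm / 1000 = 0.09.

>>> arm_command:
  plan:
    - [[0, 0, 0.05, 0, 0, 0, -1], [0, 0, 0.09, 0, 0, 0, -1], [0, 0, 0.11, 0, 0, 0, -1], [0, 0, 0.11, 0, 0, 0, -1], [0, 0, 0.11, 0, 0, 0, 0], [0, 0, 0.11, 0, 0, 0, 1], [0, 0, 0.11, 0, 0, 0, 1], [0, 0, 0.11, 0, 0, 0, 1], [0, 0, 0.11, 0, 0, 0, 1], [0, 0, 0.11, 0, 0, 0, 1], [0, 0, 0.11, 0, 0, 0, 1], [0, 0, 0.11, 0, 0, 0, 1]]

```text
time_s: 2.55
ee_pos: [0.5056, 0.3617, 0.0402]
eef_rot: [-3.142, 0.0, 1.833]
force: [0.4, 1.4, 0.6]
grip_width: 0.0337
grip_force: 0.0
```

Scaled: -160 mm / 1000 = -0.16, -140 mm / 1000 = -0.14.

>>> arm_command:
  plan:
    - [[0, 0, -0.01, 0, 0, 0, 1], [0, 0, -0.03, 0, 0, 0, 1], [0, 0, -0.06, 0, 0, 0, 1], [0, 0, -0.1, 0, 0, 0, 1], [0, 0, -0.14, 0, 0, 0, 1], [0, 0, -0.16, 0, 0, 0, 1], [0, 0, -0.16, 0, 0, 0, 1]]

```text
time_s: 3.25
ee_pos: [0.5064, 0.3623, 0.2039]
eef_rot: [3.136, -0.002, 1.833]
force: [0.5, -0.1, -2.9]
grip_width: 0.0297
grip_force: 20.0
```

```bash
cat > wr.py <<'E'
# last seen by the wrist camera between the fingers, relative to TCP (tool x, tool y, z below)
from h import *
from station import ctrl
from scipy.spatial.transform import Rotation as R
o=ctrl.get_obs(); p,d=cams.camera("wrist"); m=masks(p)["wood"]
nc,lab,st,ce=cv2.connectedComponentsWithStats(m.astype(np.uint8))
for j in range(1,nc):
    if st[j,4]<600 or not 180<ce[j,0]<380: continue
    P=cloud("wrist",d,lab==j)
    if len(P)<100: continue
    Q=R.from_euler("xyz",o["eef_rot"]).inv().apply(P-o["ee_pos"])*1000
    Q=Q[(Q[:,2]<90)&(Q[:,2]>-100)]
    if len(Q)<100: continue
    print("tool frame x",np.round(np.percentile(Q[:,0],[.3,99.7]),1),"y",np.round(np.percentile(Q[:,1],[.3,99.7]),1),"z",np.round(np.percentile(Q[:,2],[.3,99.7]),1),"rect",*rect(Q/1000))
E
python3 wr.py; python3 rel.py 645 -113.5 200 181
```

```text
tool frame x [-62.   55.1] y [-24.5  20.3] z [-97.9  30.3] rect [-5.2 -2.2] [120.7  49.6] -0.2
[-495.1   11.4    0.9] [ 2.000e-03  1.000e-03 -1.326e+00]
```

Last D is held (20 N, about 3 N weight). Moving it to the far pad.

Scaled: -495 mm / 1000 = -0.495, 13 mm / 1000 = 0.013, -1.326 rad / 2 = -0.663.

>>> arm_command:
  plan:
    - [[-0.495, 0.013, 0, 0, 0, -0.663, 1], [-0.495, 0.013, 0, 0, 0, -0.663, 1], [-0.495, 0.013, 0, 0, 0, -0.663, 1], [-0.495, 0.013, 0, 0, 0, -0.663, 1], [-0.495, 0.013, 0, 0, 0, -0.663, 1], [-0.495, 0.013, 0, 0, 0, -0.663, 1], [-0.495, 0.013, 0, 0, 0, -0.663, 1], [-0.495, 0.013, 0, 0, 0, -0.663, 1], [-0.495, 0.013, 0, 0, 0, -0.663, 1], [-0.495, 0.013, 0, 0, 0, -0.663, 1], [-0.495, 0.013, 0, 0, 0, -0.663, 1], [-0.495, 0.013, 0, 0, 0, -0.663, 1]]

```text
time_s: 4.5
ee_pos: [0.6458, -0.1152, 0.1977]
eef_rot: [3.141, -0.003, -3.128]
force: [-0.1, 0.3, -1.9]
grip_width: 0.0298
grip_force: 20.0
```

```bash
python3 rel.py 646.5 -113 61 181; python3 - <<'E'
from h import *
import cv2
for n in("side","scene"):
    p,d=cams.camera(n); cv2.imwrite(f"pics/{n}1.png",p)
    P=cloud(n,d,masks(p)["wood"]); P=P[(abs(P[:,0]-.66)<.12)&(abs(P[:,1]+.113)<.08)&(P[:,2]>.12)]
    print(n,len(P),np.round(P.min(0)*1000),np.round(P.max(0)*1000),*rect(P))
E
```

```text
[ -1.2   2.1 136.7] [ 0.001 -0.003 -0.004]
side 1457 [ 585. -156.  154.] [721. -81. 354.] [ 650.3 -125.6] [132.1  72.4] -15.4
scene 1620 [ 592. -150.  151.] [725. -55. 370.] [ 659.3 -106.8] [125.9  80. ] -25.6
```

View pics/side1.png

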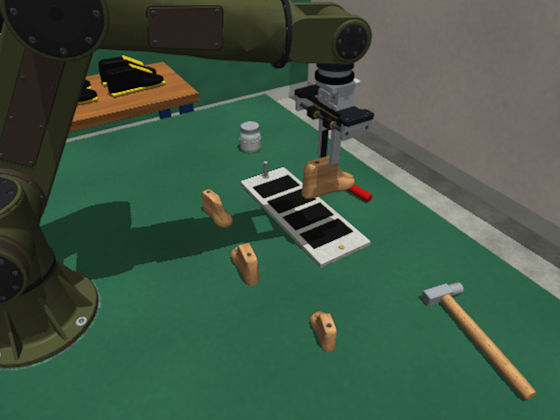

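The side view shows last D hanging level at (325,178), toe outward, over the far pad (325,235). Lowering.

Scaled: 126 mm / 1000 = 0.126, 122 mm / 1000 = 0.122, -0.004 rad / 2 = -0.002.

>>> arm_command:
  plan:
    - [[-0.002, 0.002, 0.04, 0, 0, 0, 1], [-0.003, 0.002, 0.08, 0, 0, 0, 1], [-0.003, 0.002, 0.11, 0, 0, -0.002, 1], [-0.003, 0.002, 0.122, 0, 0, -0.002, 1], [-0.003, 0.002, 0.126, 0, 0, -0.002, 1], [-0.003, 0.002, 0.126, 0, 0, -0.002, 1]]

```text
time_s: 5.2
ee_pos: [0.6497, -0.1104, 0.0753]
eef_rot: [-3.141, 0.001, -3.12]
force: [0.0, 0.4, -1.8]
grip_width: 0.0298
grip_force: 20.0
```

Scaled: 6 mm / 1000 = 0.006, 5 mm / 1000 = 0.005.

>>> arm_command:
  plan:
    - [[0, 0, 0.002, 0, 0, 0, 1], [0, 0, 0.003, 0, 0, 0, 1], [0, 0, 0.004, 0, 0, 0, 1], [0, 0, 0.005, 0, 0, 0, 1], [0, 0, 0.006, 0, 0, 0, 1], [0, 0, 0.006, 0, 0, 0, 1]]

```text
time_s: 5.8
ee_pos: [0.6492, -0.111, 0.0681]
eef_rot: [3.142, -0.0, -3.121]
force: [0.3, -0.0, -1.9]
grip_width: 0.0295
grip_force: 20.0
```

>>> arm_command:
  plan:
    - [[0, -0.002, 0.001, 0, 0, 0, 1], [0, -0.002, 0.002, 0, 0, 0, 1], [0, -0.002, 0.003, 0, 0, 0, 1], [0, -0.002, 0.004, 0, 0, 0, 1], [0, -0.002, 0.004, 0, 0, 0, 1]]

```text
time_s: 6.3
ee_pos: [0.6492, -0.1129, 0.0641]
eef_rot: [3.142, -0.0, -3.12]
force: [0.0, 0.1, -1.7]
grip_width: 0.0296
grip_force: 20.0
```

Scaled: 2 mm / 1000 = 0.002, 1 mm / 1000 = 0.001.

>>> arm_command:
  plan:
    - [[0, 0, 0.001, 0, 0, 0, 1], [0, 0, 0.002, 0, 0, 0, 1], [0, 0, 0.002, 0, 0, 0, 1]]

```text
time_s: 6.6
ee_pos: [0.6493, -0.113, 0.0624]
eef_rot: [-3.142, 0.0, -3.12]
force: [-1.3, 0.1, -0.1]
grip_width: 0.0298
grip_force: 20.0
```

Contact at TCP z of about 62 mm. Releasing to a partial opening and going up.

Scaled: 1 mm / 1000 = 0.001.

>>> arm_command:
  plan:
    - [[0, 0, 0.001, 0, 0, 0, 1], [0, 0, 0.001, 0, 0, 0, 0.2], [0, 0, 0.001, 0, 0, 0, -0.2], [0, 0, 0.001, 0, 0, 0, -0.2], [0, 0, 0.001, 0, 0, 0, -0.2], [0, 0, 0.001, 0, 0, 0, -0.2], [0, 0, 0.001, 0, 0, 0, -0.2]]

```text
time_s: 7.3
ee_pos: [0.6493, -0.113, 0.0612]
eef_rot: [-3.142, 0.0, -3.12]
force: [0.4, -0.6, -0.6]
grip_width: 0.0564
grip_force: 0.0
```

Scaled: -140 mm / 1000 = -0.14, -110 mm / 1000 = -0.11.

>>> arm_command:
  plan:
    - [[0, 0, -0.02, 0, 0, 0, -0.2], [0, 0, -0.06, 0, 0, 0, -0.2], [0, 0, -0.11, 0, 0, 0, -0.2], [0, 0, -0.14, 0, 0, 0, -0.2], [0, 0, -0.14, 0, 0, 0, -0.2]]

```text
time_s: 7.8
ee_pos: [0.6509, -0.1133, 0.2067]
eef_rot: [-3.14, 0.008, -3.12]
force: [1.0, -1.5, 0.1]
grip_width: 0.0564
grip_force: 0.0
```

```bash
cat > chk.py <<'E'
# wood blobs from scene+side near given world xy (mm)
from h import *
import sys
cx,cy=map(float,sys.argv[1:3])
for n in("scene","side","wrist"):
    p,d=cams.camera(n); P=cloud(n,d,masks(p)["wood"]); P=P[(np.hypot(P[:,0]*1000-cx,P[:,1]*1000-cy)<85)&(P[:,2]<.11)&(P[:,2]>-.01)]
    if len(P)<80: print(n,len(P)); continue
    T=P[P[:,2]>np.percentile(P[:,2],99)-.004]
    print(n,len(P),"all",*rect(P),"top",*rect(T),np.round(np.median(T[:,2])*1000,1))
E
python3 chk.py 662 -113; python3 rel.py 440.4 -112.5 150 77.5
```

```text
scene 1300 all [ 667.  -109.4] [116.4  98. ] -40.4 top [ 632.6 -111.6] [61.4 27.1] 3.6 96.9
side 1264 all [ 658.1 -116.3] [117.9  94.7] -37.3 top [ 630.3 -113.3] [61.9 28.7] 2.9 97.2
wrist 4877 all [ 661.9 -113.9] [119.8 104.1] 38.9 top [ 630.  -113.6] [63.  29.5] 0.7 96.1
[208.4   4.8  50.3] [-1.00e-03 -2.00e-03  1.81e+00]
```

Last D stands at the pad centre: its top is at 97 mm, and the computed origin is about (663,-113). Next is last C.

Scaled: 208 mm / 1000 = 0.208, 40 mm / 1000 = 0.04, 1.81 rad / 2 = 0.905.

>>> arm_command:
  plan:
    - [[0.208, 0.005, 0.04, 0, 0, 0.905, -0.7], [0.208, 0.005, 0.04, 0, 0, 0.905, -0.7], [0.208, 0.005, 0.04, 0, 0, 0.905, -0.7], [0.208, 0.005, 0.04, 0, 0, 0.905, -0.7], [0.208, 0.005, 0.04, 0, 0, 0.905, -0.7], [0.208, 0.005, 0.04, 0, 0, 0.905, -0.7], [0.208, 0.005, 0.04, 0, 0, 0.905, -0.7], [0.208, 0.005, 0.04, 0, 0, 0.905, -0.7], [0.208, 0.005, 0.04, 0, 0, 0.905, -0.7], [0.208, 0.005, 0.04, 0, 0, 0.905, -0.7], [0.208, 0.005, 0.04, 0, 0, 0.905, -0.7], [0.208, 0.005, 0.04, 0, 0, 0.905, -0.7]]

```text
time_s: 9.15
ee_pos: [0.4405, -0.1121, 0.1597]
eef_rot: [-3.139, -0.0, 1.358]
force: [-0.5, 0.5, 0.6]
grip_width: 0.0798
grip_force: 0.0
```

```bash
python3 chk.py 444 -98; python3 rel.py 440.4 -112.5 36 77.5
```

```text
scene 775 all [447.  -97.5] [117.6  46.3] 88.2 top [ 438.1 -122. ] [58.  26.5] 80.4 71.6
side 740 all [447.3 -97.3] [132.4  60.3] 80.6 top [ 436.  -125.1] [54.  26.8] 80.6 72.4
wrist 5011 all [ 435.2 -106.5] [135.9  50.5] 74.3 top [ 435.9 -125.1] [56.4 27.5] 80.8 72.5
[ -0.4   0.  124.1] [-0.002 -0.     0.014]
```

```bash
python3 rel.py 438.4 -111.7 36 80.5
```

```text
[  0.   -2.1 124.1] [-0.002 -0.    -0.038]
```

Scaled: 124 mm / 1000 = 0.124, 115 mm / 1000 = 0.115, -0.038 rad / 2 = -0.019.

>>> arm_command:
  plan:
    - [[0, -0.002, 0.045, 0, 0, -0.019, -0.7], [0, -0.002, 0.09, 0, 0, -0.019, -0.5], [0, -0.002, 0.115, 0, 0, -0.019, -0.2], [0, -0.002, 0.124, 0, 0, -0.019, 0], [0, -0.002, 0.124, 0, 0, -0.019, 0.3], [0, -0.002, 0.124, 0, 0, -0.019, 1], [0, -0.002, 0.124, 0, 0, -0.019, 1], [0, -0.002, 0.124, 0, 0, -0.019, 1], [0, -0.002, 0.124, 0, 0, -0.019, 1], [0, -0.002, 0.124, 0, 0, -0.019, 1], [0, -0.002, 0.124, 0, 0, -0.019, 1], [0, -0.002, 0.124, 0, 0, -0.019, 1]]

```text
time_s: 10.5
ee_pos: [0.4398, -0.1122, 0.0382]
eef_rot: [3.14, 0.0, 1.402]
force: [-1.5, 0.0, 7.8]
grip_width: 0.0275
grip_force: 20.0
```

Scaled: -160 mm / 1000 = -0.16, -150 mm / 1000 = -0.15.

>>> arm_command:
  plan:
    - [[0, 0, 0, 0, 0, 0, 1], [0, 0, 0, 0, 0, 0, 1], [0, 0, -0.02, 0, 0, 0, 1], [0, 0, -0.06, 0, 0, 0, 1], [0, 0, -0.11, 0, 0, 0, 1], [0, 0, -0.15, 0, 0, 0, 1], [0, 0, -0.16, 0, 0, 0, 1], [0, 0, -0.16, 0, 0, 0, 1]]

```text
time_s: 11.3
ee_pos: [0.4397, -0.1121, 0.1983]
eef_rot: [3.139, 0.0, 1.402]
force: [-0.4, 0.6, -1.6]
grip_width: 0.0275
grip_force: 20.0
```

```bash
python3 wr.py; python3 rel.py 646.5 -33 195 1
```

```text
tool frame x [-30.9  71.4] y [-25.5  21. ] z [-34.8  29.6] rect [20.4 -2.8] [104.6  49. ] 1.5
[112.6 191.2   1.5] [-0.     0.     1.384]
```

Scaled: 191 mm / 1000 = 0.191, 113 mm / 1000 = 0.113, 1.384 rad / 2 = 0.692.

>>> arm_command:
  plan:
    - [[0.113, 0.191, 0, 0, 0, 0.692, 1], [0.113, 0.191, 0, 0, 0, 0.692, 1], [0.113, 0.191, 0, 0, 0, 0.692, 1], [0.113, 0.191, 0, 0, 0, 0.692, 1], [0.113, 0.191, 0, 0, 0, 0.692, 1], [0.113, 0.191, 0, 0, 0, 0.692, 1], [0.113, 0.191, 0, 0, 0, 0.692, 1], [0.113, 0.191, 0, 0, 0, 0.692, 1], [0.113, 0.191, 0, 0, 0, 0.692, 1], [0.113, 0.191, 0, 0, 0, 0.692, 1], [0.113, 0.191, 0, 0, 0, 0.692, 1]]

```text
time_s: 12.45
ee_pos: [0.6459, -0.0327, 0.1946]
eef_rot: [-3.141, 0.004, 0.017]
force: [0.8, -0.8, -0.6]
grip_width: 0.027
grip_force: 20.0
```

```bash
python3 rel.py 646.5 -33 57 1; python3 - <<'E'
from h import *
for n in("side","scene"):
    p,d=cams.camera(n)
    P=cloud(n,d,masks(p)["wood"]); P=P[(abs(P[:,0]-.66)<.12)&(abs(P[:,1]+.033)<.04)&(P[:,2]>.14)&(P[:,2]<.24)]
    print(n,len(P),np.round(np.percentile(P,[.5,99.5],axis=0)*1000).tolist())
E
```

```text
[  1.1   0.4 137.6] [-0.     0.004 -0.   ]
side 1039 [[596.0, -55.0, 158.0], [712.0, -24.0, 230.0]]
scene 1315 [[603.0, -51.0, 158.0], [718.0, -6.0, 231.0]]
```

Scaled: 136 mm / 1000 = 0.136, 135 mm / 1000 = 0.135.

>>> arm_command:
  plan:
    - [[0.002, 0, 0.045, 0, 0, 0, 1], [0.002, 0, 0.09, 0, 0, 0, 1], [0.002, 0, 0.12, 0, 0, 0, 1], [0.002, 0, 0.131, 0, 0, 0, 1], [0.002, 0, 0.134, 0, 0, 0, 1], [0.002, 0, 0.135, 0, 0, 0, 1], [0.002, 0, 0.136, 0, 0, 0, 1], [0.002, 0, 0.136, 0, 0, 0, 1]]

```text
time_s: 13.35
ee_pos: [0.6492, -0.0327, 0.0625]
eef_rot: [3.141, -0.002, 0.018]
force: [0.5, -0.1, -0.9]
grip_width: 0.0274
grip_force: 20.0
```

Scaled: 2 mm / 1000 = 0.002, 1 mm / 1000 = 0.001.

>>> arm_command:
  plan:
    - [[0, 0, 0.001, 0, 0, 0, 1], [0, 0, 0.002, 0, 0, 0, 1], [0, 0, 0.002, 0, 0, 0, 1]]

```text
time_s: 13.65
ee_pos: [0.6486, -0.0327, 0.0592]
eef_rot: [-3.142, 0.0, 0.018]
force: [0.2, -0.0, -1.6]
grip_width: 0.0272
grip_force: 20.0
```

Scaled: 3 mm / 1000 = 0.003, 2 mm / 1000 = 0.002.

>>> arm_command:
  plan:
    - [[0, 0, 0.001, 0, 0, 0, 1], [0, 0, 0.002, 0, 0, 0, 1], [0, 0, 0.003, 0, 0, 0, 1], [0, 0, 0.003, 0, 0, 0, 1]]

```text
time_s: 14.05
ee_pos: [0.6485, -0.0327, 0.0561]
eef_rot: [-3.142, 0.0, 0.018]
force: [-0.2, -0.1, -0.9]
grip_width: 0.0275
grip_force: 20.0
```

Scaled: 1 mm / 1000 = 0.001.

>>> arm_command:
  plan:
    - [[0, 0, 0.001, 0, 0, 0, 1], [0, 0, 0.001, 0, 0, 0, 1], [0, 0, 0.001, 0, 0, 0, 1]]

```text
time_s: 14.35
ee_pos: [0.6486, -0.0327, 0.0554]
eef_rot: [-3.142, -0.0, 0.018]
force: [-1.2, 0.4, 0.6]
grip_width: 0.0273
grip_force: 20.0
```

Scaled: 1 mm / 1000 = 0.001.

>>> arm_command:
  plan:
    - [[0, 0, 0.001, 0, 0, 0, 1], [0, 0, 0.001, 0, 0, 0, 0.2], [0, 0, 0.001, 0, 0, 0, -0.2], [0, 0, 0.001, 0, 0, 0, -0.2], [0, 0, 0.001, 0, 0, 0, -0.2], [0, 0, 0.001, 0, 0, 0, -0.2]]

```text
time_s: 14.95
ee_pos: [0.6486, -0.0327, 0.0542]
eef_rot: [3.142, 0.0, 0.018]
force: [-0.5, -0.0, 0.5]
grip_width: 0.0562
grip_force: 0.0
```

>>> arm_command:
  plan:
    - [[0, 0, -0.02, 0, 0, 0, -0.2], [0, 0, -0.06, 0, 0, 0, -0.2], [0, 0, -0.11, 0, 0, 0, -0.2], [0, 0, -0.14, 0, 0, 0, -0.2], [0, 0, -0.14, 0, 0, 0, -0.2]]

```text
time_s: 15.45
ee_pos: [0.6502, -0.0329, 0.1995]
eef_rot: [3.141, -0.008, 0.018]
force: [1.1, 0.5, 0.6]
grip_width: 0.0559
grip_force: 0.0
```

```bash
python3 chk.py 662 -33; python3 rel.py 461.5 117.4 150 97
```

```text
scene 2033 all [664.6 -61.3] [117.4 112.3] 1.9 top [652.  -77.5] [79.4 56.4] 63.1 95.0
side 756 all [672.9 -57.5] [137.3 111.1] 20.5 top [ 639.1 -107. ] [46.4 18.2] -4.7 97.7
wrist 9114 all [661.8 -61.8] [119.2 112.3] 4.3 top [ 638.4 -107.6] [49.8 20.7] 0.0 96.2
[-183.9 -153.3   43.3] [-2.000e-03  1.000e-03 -1.675e+00]
```

Scaled: -184 mm / 1000 = -0.184, -153 mm / 1000 = -0.153, -1.675 rad / 2 = -0.8375.

>>> arm_command:
  plan:
    - [[-0.184, -0.153, 0.04, 0, 0, -0.8375, -0.7], [-0.184, -0.153, 0.04, 0, 0, -0.8375, -0.7], [-0.184, -0.153, 0.04, 0, 0, -0.8375, -0.7], [-0.184, -0.153, 0.04, 0, 0, -0.8375, -0.7], [-0.184, -0.153, 0.04, 0, 0, -0.8375, -0.7], [-0.184, -0.153, 0.04, 0, 0, -0.8375, -0.7], [-0.184, -0.153, 0.04, 0, 0, -0.8375, -0.7], [-0.184, -0.153, 0.04, 0, 0, -0.8375, -0.7], [-0.184, -0.153, 0.04, 0, 0, -0.8375, -0.7], [-0.184, -0.153, 0.04, 0, 0, -0.8375, -0.7], [-0.184, -0.153, 0.04, 0, 0, -0.8375, -0.7], [-0.184, -0.153, 0.04, 0, 0, -0.8375, -0.7]]

```text
time_s: 16.8
ee_pos: [0.4612, 0.1169, 0.1529]
eef_rot: [-3.139, 0.0, 1.696]
force: [-1.0, 0.4, 1.1]
grip_width: 0.0796
grip_force: 0.0
```

```bash
python3 chk.py 464 104; python3 rel.py 461.5 117.4 33 97;  sed -i 's/<85)/<float((sys.argv+[85])[3]))\&(abs(P[:,1]*1000-cy)<38 if len(sys.argv)>4 else True)/' chk.py; python3 chk.py 662 -33 85 n; python3 chk.py 662 -113 85 n
```

```text
scene 804 all [468.5 107.1] [104.7  43.2] -85.4 top [460.7 128.2] [48.7 23.2] -76.7 64.2
side 646 all [468.  114.8] [125.7  60. ] 84.2 top [458.3 124.3] [44.8 26.6] -86.7 64.7
wrist 3396 all [459.5 102.9] [109.5  45.1] -72.1 top [457.9 127.2] [49.1 25.6] -80.6 64.5
[5.000e-01 1.000e-01 1.206e+02] [-0.001  0.    -0.004]
scene 1077 all [663.7 -26.7] [116.9  55.5] -12.0 top [636.2 -30.9] [55.4 28.6] -0.3 88.9
side 686 all [664.9 -35.6] [132.6  33.2] -2.0 top [633. -32.] [55.3 26.4] 0.3 89.5
wrist 477 all [600.7 -33.8] [19.2 10.1] -55.9 top [602.8 -33.7] [9.8 6.3] -56.3 84.4
scene 1185 all [ 659.7 -106.1] [141.4  54. ] -6.7 top [ 631.5 -107.8] [61. 26.] 7.4 96.7
side 1255 all [ 659.2 -117.6] [137.5  36.7] -3.8 top [ 629.  -114.2] [62.5 28.7] 4.6 97.4
wrist 0
```

Last C's origin computes to about (662.5,-31.5) with its top at 89 mm, so it is good. For last B, the wrist camera refines the yaw to -80.6°.

```bash
python3 rel.py 460.4 115.5 33 99.4
```

```text
[ -1.3  -1.7 121.2] [-0.     0.    -0.043]
```

Scaled: 121 mm / 1000 = 0.121, 112 mm / 1000 = 0.112, -0.043 rad / 2 = -0.0215.

>>> arm_command:
  plan:
    - [[-0.001, -0.002, 0.045, 0, 0, -0.0215, -0.7], [-0.001, -0.002, 0.09, 0, 0, -0.0215, -0.5], [-0.001, -0.002, 0.112, 0, 0, -0.0215, -0.2], [-0.001, -0.002, 0.121, 0, 0, -0.0215, 0], [-0.001, -0.002, 0.121, 0, 0, -0.0215, 0.3], [-0.001, -0.002, 0.121, 0, 0, -0.0215, 1], [-0.001, -0.002, 0.121, 0, 0, -0.0215, 1], [-0.001, -0.002, 0.121, 0, 0, -0.0215, 1], [-0.001, -0.002, 0.121, 0, 0, -0.0215, 1], [-0.001, -0.002, 0.121, 0, 0, -0.0215, 1], [-0.001, -0.002, 0.121, 0, 0, -0.0215, 1], [-0.001, -0.002, 0.121, 0, 0, -0.0215, 1]]

```text
time_s: 18.45
ee_pos: [0.4601, 0.1158, 0.0333]
eef_rot: [-3.142, 0.0, 1.736]
force: [0.4, -0.3, -0.4]
grip_width: 0.0005
grip_force: 0.0
```

Scaled: -160 mm / 1000 = -0.16, -150 mm / 1000 = -0.15.

>>> arm_command:
  plan:
    - [[0, 0, 0, 0, 0, 0, 1], [0, 0, 0, 0, 0, 0, 1], [0, 0, -0.02, 0, 0, 0, 1], [0, 0, -0.06, 0, 0, 0, 1], [0, 0, -0.11, 0, 0, 0, 1], [0, 0, -0.15, 0, 0, 0, 1], [0, 0, -0.16, 0, 0, 0, 1], [0, 0, -0.16, 0, 0, 0, 1]]

```text
time_s: 19.25
ee_pos: [0.4606, 0.1159, 0.1943]
eef_rot: [3.139, 0.0, 1.736]
force: [-0.4, 0.1, 0.0]
grip_width: 0.0004
grip_force: 0.0
```

```bash
python3 rel.py 648.5 46 195 181
```

```text
[-99.8 173.9  -0.2] [ 0.002  0.002 -1.423]
```

The grip closed on nothing, so I'll look.

```bash
python3 - <<'E'
from h import *
p,d=cams.camera("wrist"); q,_=cams.camera("scene"); cv2.imwrite("pics/m1.png",np.vstack([cv2.resize(p,(400,300)),cv2.resize(q,(400,300))]))
E
python3 chk.py 464 104 120; python3 wr.py
```

```text
scene 798 all [468.5 106.7] [105.3  40.6] -85.6 top [460.4 127.8] [49.7 26.8] -81.2 63.4
side 644 all [469.9 127.4] [151.  61.] 84.2 top [457.8 124.6] [44.3 27.3] -81.5 64.2
wrist 2747 all [460.2 106.4] [103.4  44.3] -76.7 top [457.6 127.7] [49.6 25.8] -80.0 64.4
```

View pics/m1.png

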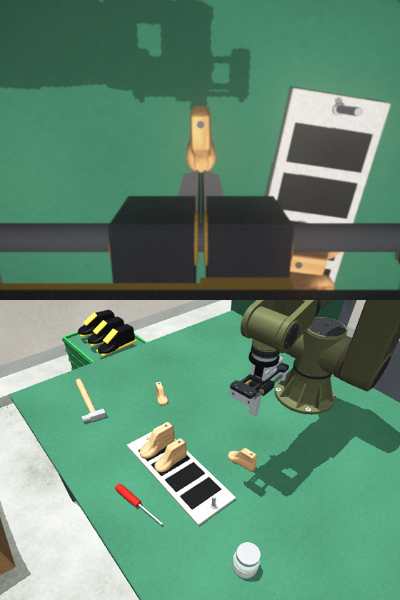

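The wrist view shows last B standing where it was, around (200,140), with the fingers shut at (200,190). In the scene view the gripper is at (245,395). I'll check where the fingers really are against the reported pose.

```bash
python3 - <<'E'
from h import *
from station import ctrl
o=ctrl.get_obs(); print(o["ee_pos"],o["qpos"],o["grip_width"],o["time_s"])
ims=[]
for n in("scene","side"):
    i=cams.camera_info(n); p,d=cams.camera(n)
    c=(i["world_to_cam"]@np.r_[o["ee_pos"],1])[:3]; u,v=i["fx"]*c[0]/c[2]+i["cx"],i["fy"]*c[1]/c[2]+i["cy"]
    print(n,u,v,c[2]); u,v=int(u),int(v)
    cv2.circle(p,(u,v),3,(0,0,255),1); a,b=max(u-100,0),max(v-110,0); ims.append(cv2.resize(p[b:b+180,a:a+200],(400,360)))
cv2.imwrite("pics/tip.png",np.hstack(ims))
E
```

```text
[0.45960735 0.11570902 0.19197643] [ 1.69335799e-01  1.16168713e-01  1.70082452e+00 -8.67043592e-06
  1.32682737e+00  4.38083425e-03] 0.00023785577438620363 19.55
scene 352.3461330759029 171.34891307719488 0.9892223555712317
side 206.71734664959928 152.54581979672076 1.055923301080059
```

View pics/tip.png

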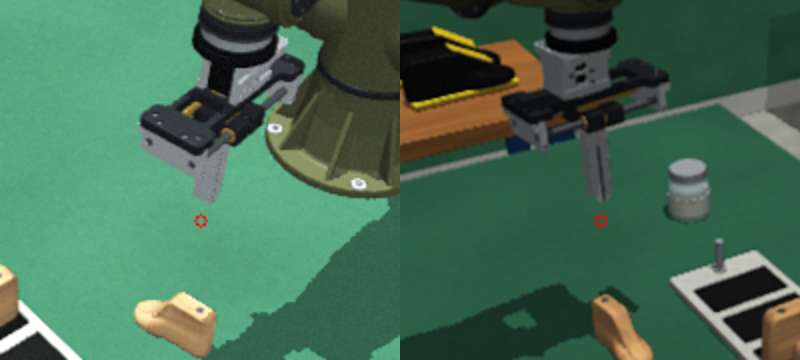

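In both views the real fingertips sit about 10 px above the projected TCP (red mark), which is roughly 28 mm too high. That explains B: the fingers closed just over its top. I'll measure the offset from depth in two views.

```bash
python3 - <<'E'
from h import *
from station import ctrl
o=ctrl.get_obs(); t=np.array(o["ee_pos"])
for n in("scene","side"):
    p,d=cams.camera(n); P=cloud(n,d,d>0)-t
    Q=P[(np.hypot(P[:,0],P[:,1])<.03)&(P[:,2]>-.03)&(P[:,2]<.1)]*1000
    zs=np.sort(Q[:,2]); print(n,len(Q),"lowest z rel TCP",np.round(zs[[0,2,5,10,20,40]],1))
    for a in(20,30,40,60): 
        S=Q[abs(Q[:,2]-a)<4]; print(a,len(S),np.round(np.median(S,0),1) if len(S) else "")
W=cams.camera_info("wrist")["world_to_cam"]; print("wrist cam rel tcp",np.round((np.linalg.inv(W)[:3,3]-t)*1000,1))
c=W@np.r_[t,1];print(np.round(c,3))
E
```

```text
scene 275 lowest z rel TCP [33.4 34.7 38.  40.7 42.1 45.6]
20 0 
30 2 [-1.4  8.7 33.7]
40 24 [ 7.1  7.3 41.7]
60 37 [10.1  6.6 59. ]
side 322 lowest z rel TCP [33.8 34.3 35.5 38.6 41.6 45.2]
20 0 
30 2 [ 5.4 -6.5 33.8]
40 29 [-0.6 -7.2 41.8]
60 36 [-4.1 -7.4 60.3]
wrist cam rel tcp [-11.1  65.1 211.4]
[0.001 0.016 0.221 1.   ]
```

Both depth views put the real tips about 33 mm above the reported TCP. D and C were gripped by only their tops, but stand correctly. I'll go correspondingly lower for B, aiming for tips at about 38 mm, which means a reported z of about 5.

Scaled: 175 mm / 1000 = 0.175, 170 mm / 1000 = 0.17.

>>> arm_command:
  plan:
    - [[0, 0, 0, 0, 0, 0, -0.4], [0, 0, 0.02, 0, 0, 0, -0.4], [0, 0, 0.04, 0, 0, 0, -0.4], [0, 0, 0.06, 0, 0, 0, -0.4], [0, 0, 0.08, 0, 0, 0, -0.4], [0, 0, 0.09, 0, 0, 0, -0.4], [0, 0, 0.1, 0, 0, 0, -0.4], [0, 0, 0.13, 0, 0, 0, -0.4], [0, 0, 0.155, 0, 0, 0, -0.4], [0, 0, 0.17, 0, 0, 0, -0.4], [0, 0, 0.175, 0, 0, 0, -0.4], [0, 0, 0.175, 0, 0, 0, -0.4]]

```text
time_s: 20.95
ee_pos: [0.4601, 0.1158, 0.0182]
eef_rot: [-3.141, 0.0, 1.736]
force: [0.4, -0.2, 0.6]
grip_width: 0.0658
grip_force: 0.0
```

>>> arm_command:
  plan:
    - [[0, 0, 0.005, 0, 0, 0, -0.2], [0, 0, 0.01, 0, 0, 0, 0], [0, 0, 0.012, 0, 0, 0, 0.2], [0, 0, 0.012, 0, 0, 0, 1], [0, 0, 0.012, 0, 0, 0, 1], [0, 0, 0.012, 0, 0, 0, 1], [0, 0, 0.012, 0, 0, 0, 1], [0, 0, 0.012, 0, 0, 0, 1], [0, 0, 0.012, 0, 0, 0, 1]]

```text
time_s: 21.85
ee_pos: [0.4602, 0.1158, 0.0064]
eef_rot: [3.141, -0.0, 1.736]
force: [0.0, 0.8, -0.0]
grip_width: 0.026
grip_force: 19.9
```

Width 26 mm, which matches B's cone. Lifting.

Scaled: -160 mm / 1000 = -0.16, -150 mm / 1000 = -0.15.

>>> arm_command:
  plan:
    - [[0, 0, -0.02, 0, 0, 0, 1], [0, 0, -0.06, 0, 0, 0, 1], [0, 0, -0.11, 0, 0, 0, 1], [0, 0, -0.15, 0, 0, 0, 1], [0, 0, -0.16, 0, 0, 0, 1], [0, 0, -0.16, 0, 0, 0, 1]]

```text
time_s: 22.45
ee_pos: [0.4605, 0.1159, 0.1671]
eef_rot: [3.139, 0.0, 1.736]
force: [-0.1, -0.5, -0.9]
grip_width: 0.0258
grip_force: 19.9
```

```bash
python3 wr.py; python3 rel.py 648 46 166 181
```

```text
tool frame x [-43.3  42.2] y [-19.   15.5] z [-72.   -0.7] rect [-1.5 -1.3] [87.7 38.7] 0.5
[-99.7 174.3  -0.7] [-0.    -0.    -1.423]
```

Scaled: 175 mm / 1000 = 0.175, -100 mm / 1000 = -0.1, -1.423 rad / 2 = -0.7115.

>>> arm_command:
  plan:
    - [[-0.1, 0.175, 0, 0, 0, -0.7115, 1], [-0.1, 0.175, 0, 0, 0, -0.7115, 1], [-0.1, 0.175, 0, 0, 0, -0.7115, 1], [-0.1, 0.175, 0, 0, 0, -0.7115, 1], [-0.1, 0.175, 0, 0, 0, -0.7115, 1], [-0.1, 0.175, 0, 0, 0, -0.7115, 1], [-0.1, 0.175, 0, 0, 0, -0.7115, 1], [-0.1, 0.175, 0, 0, 0, -0.7115, 1], [-0.1, 0.175, 0, 0, 0, -0.7115, 1], [-0.1, 0.175, 0, 0, 0, -0.7115, 1], [-0.1, 0.175, 0, 0, 0, -0.7115, 1], [-0.1, 0.175, 0, 0, 0, -0.7115, 1]]

```text
time_s: 23.7
ee_pos: [0.6486, 0.0459, 0.1643]
eef_rot: [-3.142, -0.003, -3.127]
force: [0.4, 0.7, -0.4]
grip_width: 0.0256
grip_force: 20.0
```

```bash
python3 rel.py 649 46 25 181
```

```text
[-8.000e-01  1.000e-01  1.393e+02] [-0.    -0.003 -0.003]
```

Scaled: 140 mm / 1000 = 0.14, 138 mm / 1000 = 0.138.

>>> arm_command:
  plan:
    - [[-0.001, 0, 0.045, 0, 0, 0, 1], [-0.001, 0, 0.09, 0, 0, 0, 1], [-0.001, 0, 0.122, 0, 0, 0, 1], [-0.001, 0, 0.134, 0, 0, 0, 1], [-0.001, 0, 0.138, 0, 0, 0, 1], [-0.001, 0, 0.14, 0, 0, 0, 1], [-0.001, 0, 0.14, 0, 0, 0, 1], [-0.001, 0, 0.14, 0, 0, 0, 1]]

```text
time_s: 24.5
ee_pos: [0.6508, 0.0459, 0.0277]
eef_rot: [3.142, 0.002, -3.125]
force: [0.3, 0.1, -1.1]
grip_width: 0.0257
grip_force: 20.0
```

Scaled: 2 mm / 1000 = 0.002, 1 mm / 1000 = 0.001.

>>> arm_command:
  plan:
    - [[0, 0, 0.001, 0, 0, 0, 1], [0, 0, 0.002, 0, 0, 0, 1], [0, 0, 0.002, 0, 0, 0, 1]]

```text
time_s: 24.8
ee_pos: [0.6501, 0.0459, 0.0243]
eef_rot: [3.142, 0.0, -3.125]
force: [-0.3, 0.3, -1.5]
grip_width: 0.0262
grip_force: 20.0
```

Scaled: 1.5 mm / 1000 = 0.0015, 1 mm / 1000 = 0.001.

>>> arm_command:
  plan:
    - [[0, 0, 0.001, 0, 0, 0, 1], [0, 0, 0.0015, 0, 0, 0, 1], [0, 0, 0.0015, 0, 0, 0, 1]]

```text
time_s: 25.1
ee_pos: [0.6503, 0.0459, 0.0234]
eef_rot: [-3.142, 0.001, -3.124]
force: [-2.2, 0.9, 4.8]
grip_width: 0.0256
grip_force: 20.0
```

Scaled: 1 mm / 1000 = 0.001.

>>> arm_command:
  plan:
    - [[0, 0, 0.001, 0, 0, 0, 1], [0, 0, 0.001, 0, 0, 0, 1]]

```text
time_s: 25.3
ee_pos: [0.6504, 0.0461, 0.0233]
eef_rot: [3.142, 0.001, -3.124]
force: [-6.1, 1.2, 12.1]
grip_width: 0.0259
grip_force: 20.0
```

Seated. Releasing and going up.

Scaled: -1 mm / 1000 = -0.001.

>>> arm_command:
  plan:
    - [[0, 0, -0.001, 0, 0, 0, 1], [0, 0, -0.001, 0, 0, 0, 0.2], [0, 0, -0.001, 0, 0, 0, -0.2], [0, 0, -0.001, 0, 0, 0, -0.2], [0, 0, -0.001, 0, 0, 0, -0.2], [0, 0, -0.001, 0, 0, 0, -0.2]]

```text
time_s: 25.9
ee_pos: [0.6501, 0.0459, 0.0226]
eef_rot: [-3.142, -0.0, -3.124]
force: [0.0, 1.6, -0.1]
grip_width: 0.0562
grip_force: 0.0
```

Scaled: -180 mm / 1000 = -0.18, -150 mm / 1000 = -0.15.

>>> arm_command:
  plan:
    - [[0, 0, -0.02, 0, 0, 0, -0.2], [0, 0, -0.06, 0, 0, 0, -0.2], [0, 0, -0.11, 0, 0, 0, -0.2], [0, 0, -0.15, 0, 0, 0, -0.2], [0, 0, -0.18, 0, 0, 0, -0.2], [0, 0, -0.18, 0, 0, 0, -0.2]]

```text
time_s: 26.5
ee_pos: [0.6516, 0.0459, 0.2078]
eef_rot: [-3.142, 0.008, -3.124]
force: [-0.0, 0.7, -0.5]
grip_width: 0.0565
grip_force: 0.0
```

```bash
python3 chk.py 661 46 85 n; python3 rel.py 488.2 -350.8 140 70
```

```text
scene 883 all [663.4  51.7] [104.5  47.7] -11.6 top [639.9  46.6] [50.  26.8] -8.3 80.7
side 475 all [663.1  41.2] [113.1  31.2] -5.5 top [637.   44.3] [46.2 25. ] 0.3 81.6
wrist 3173 all [661.2  49.4] [110.2  49.8] -6.3 top [636.5  45.1] [50.7 25.4] 0.4 80.1
[ 168.2 -393.8   61.8] [-2.000e-03 -1.000e-03  1.937e+00]
```

B is well placed, with its origin near (662,45) and its top at 81 mm. Next is last A.

Scaled: -394 mm / 1000 = -0.394, 168 mm / 1000 = 0.168, 1.937 rad / 2 = 0.9685.

>>> arm_command:
  plan:
    - [[0.168, -0.394, 0.048, 0, 0, 0.9685, -0.4], [0.168, -0.394, 0.048, 0, 0, 0.9685, -0.4], [0.168, -0.394, 0.048, 0, 0, 0.9685, -0.4], [0.168, -0.394, 0.048, 0, 0, 0.9685, -0.4], [0.168, -0.394, 0.048, 0, 0, 0.9685, -0.4], [0.168, -0.394, 0.048, 0, 0, 0.9685, -0.4], [0.168, -0.394, 0.048, 0, 0, 0.9685, -0.4], [0.168, -0.394, 0.048, 0, 0, 0.9685, -0.4], [0.168, -0.394, 0.048, 0, 0, 0.9685, -0.4], [0.168, -0.394, 0.048, 0, 0, 0.9685, -0.4], [0.168, -0.394, 0.048, 0, 0, 0.9685, -0.4], [0.168, -0.394, 0.048, 0, 0, 0.9685, -0.4]]

```text
time_s: 27.85
ee_pos: [0.4881, -0.3508, 0.1528]
eef_rot: [-3.139, -0.001, 1.352]
force: [-0.1, -0.2, 0.3]
grip_width: 0.0658
grip_force: 0.0
```

Scaled: 0.12 rad / 2 = 0.06.

>>> arm_command:
  plan:
    - [[0, 0, 0, 0, 0, 0.06, -0.4], [0, 0, 0, 0, 0, 0.06, -0.4]]

```text
time_s: 28.05
ee_pos: [0.4883, -0.3506, 0.1531]
eef_rot: [-3.139, -0.001, 1.237]
force: [-0.7, 0.3, 0.7]
grip_width: 0.0659
grip_force: 0.0
```

```bash
python3 chk.py 492 -341; python3 rel.py 488.2 -350.8 2 70
```

```text
scene 333 all [ 489.9 -338.1] [87.9 38.7] 64.0 top [ 485.9 -356.7] [43.3 19.9] 68.0 55.7
side 705 all [ 495.3 -345. ] [87.1 49.8] 74.2 top [ 484.1 -359.9] [40.9 23.5] 69.5 56.0
wrist 2207 all [ 486.4 -346.5] [100.5  41.5] 65.7 top [ 483.5 -359.4] [44.5 23.8] 71.3 54.9
[ -0.3  -0.2 151.9] [-0.001 -0.     0.02 ]
```

Scaled: 152 mm / 1000 = 0.152, 148 mm / 1000 = 0.148, 0.01 rad / 2 = 0.005.

>>> arm_command:
  plan:
    - [[0.001, -0.001, 0.045, 0, 0, 0.005, -0.4], [0.001, -0.001, 0.09, 0, 0, 0.005, -0.4], [0.001, -0.001, 0.122, 0, 0, 0.005, -0.4], [0.001, -0.001, 0.138, 0, 0, 0.005, -0.3], [0.001, -0.001, 0.148, 0, 0, 0.005, -0.1], [0.001, -0.001, 0.152, 0, 0, 0.005, 0.1], [0.001, -0.001, 0.152, 0, 0, 0.005, 0.3], [0.001, -0.001, 0.152, 0, 0, 0.005, 1], [0.001, -0.001, 0.152, 0, 0, 0.005, 1], [0.001, -0.001, 0.152, 0, 0, 0.005, 1], [0.001, -0.001, 0.152, 0, 0, 0.005, 1], [0.001, -0.001, 0.152, 0, 0, 0.005, 1]]

```text
time_s: 29.4
ee_pos: [0.4886, -0.35, 0.0036]
eef_rot: [3.14, 0.0, 1.229]
force: [-1.0, 0.6, 6.7]
grip_width: 0.0239
grip_force: 19.9
```

>>> arm_command:
  plan:
    - [[0, 0, 0, 0, 0, 0, 1], [0, 0, 0, 0, 0, 0, 1]]

```text
time_s: 29.6
ee_pos: [0.4886, -0.35, 0.0036]
eef_rot: [3.14, 0.0, 1.229]
force: [-1.9, 0.2, 6.2]
grip_width: 0.0237
grip_force: 19.9
```

Scaled: -190 mm / 1000 = -0.19, -150 mm / 1000 = -0.15.

>>> arm_command:
  plan:
    - [[0, 0, -0.02, 0, 0, 0, 1], [0, 0, -0.06, 0, 0, 0, 1], [0, 0, -0.11, 0, 0, 0, 1], [0, 0, -0.15, 0, 0, 0, 1], [0, 0, -0.19, 0, 0, 0, 1], [0, 0, -0.19, 0, 0, 0, 1]]

```text
time_s: 30.2
ee_pos: [0.4897, -0.3508, 0.1987]
eef_rot: [3.133, 0.003, 1.229]
force: [-0.3, -0.3, -0.8]
grip_width: 0.0237
grip_force: 19.9
```

```bash
python3 wr.py; python3 rel.py 649 127 194 1
```

```text
tool frame x [-19.9  52.4] y [-21.6  17.6] z [-94.4  -0.7] rect [15.4 -2.2] [75.2 40.6] 0.8
[ 5.032e+02 -9.200e+00  4.000e-01] [ 5.000e-03 -1.000e-03  1.211e+00]
```

Scaled: 503 mm / 1000 = 0.503, -9 mm / 1000 = -0.009, 1.211 rad / 2 = 0.6055.

>>> arm_command:
  plan:
    - [[0.503, -0.009, 0, 0, 0, 0.6055, 1], [0.503, -0.009, 0, 0, 0, 0.6055, 1], [0.503, -0.009, 0, 0, 0, 0.6055, 1], [0.503, -0.009, 0, 0, 0, 0.6055, 1], [0.503, -0.009, 0, 0, 0, 0.6055, 1], [0.503, -0.009, 0, 0, 0, 0.6055, 1], [0.503, -0.009, 0, 0, 0, 0.6055, 1], [0.503, -0.009, 0, 0, 0, 0.6055, 1], [0.503, -0.009, 0, 0, 0, 0.6055, 1], [0.503, -0.009, 0, 0, 0, 0.6055, 1], [0.503, -0.009, 0, 0, 0, 0.6055, 1], [0.503, -0.009, 0, 0, 0, 0.6055, 1]]

```text
time_s: 31.45
ee_pos: [0.6481, 0.1307, 0.19]
eef_rot: [3.142, 0.003, 0.022]
force: [-0.5, -0.8, -0.7]
grip_width: 0.0238
grip_force: 19.9
```

```bash
python3 rel.py 648.5 127 24 1
```

```text
[  0.9   3.8 166. ] [0.    0.003 0.004]
```

Scaled: 164 mm / 1000 = 0.164, 160 mm / 1000 = 0.16.

>>> arm_command:
  plan:
    - [[0, 0, 0.045, 0, 0, 0, 1], [0, 0, 0.09, 0, 0, 0, 1], [0, 0, 0.13, 0, 0, 0, 1], [0, 0, 0.15, 0, 0, 0, 1], [0, 0, 0.16, 0, 0, 0, 1], [0, 0, 0.164, 0, 0, 0, 1], [0, 0, 0.164, 0, 0, 0, 1], [0, 0, 0.164, 0, 0, 0, 1]]

```text
time_s: 32.25
ee_pos: [0.6491, 0.1272, 0.0301]
eef_rot: [-3.141, -0.002, 0.018]
force: [-0.1, 0.7, -0.6]
grip_width: 0.0237
grip_force: 19.9
```

```bash
python3 rel.py 648.5 127 21 1
```

```text
[-0.7  0.2  9.1] [-0.    -0.002  0.   ]
```

Scaled: 7 mm / 1000 = 0.007, 6 mm / 1000 = 0.006.

>>> arm_command:
  plan:
    - [[0, 0, 0.002, 0, 0, 0, 1], [0, 0, 0.004, 0, 0, 0, 1], [0, 0, 0.006, 0, 0, 0, 1], [0, 0, 0.007, 0, 0, 0, 1], [0, 0, 0.007, 0, 0, 0, 1]]

```text
time_s: 32.75
ee_pos: [0.6484, 0.1272, 0.0216]
eef_rot: [3.142, 0.0, 0.018]
force: [-0.1, -0.0, -0.8]
grip_width: 0.0239
grip_force: 19.9
```

Scaled: 1.5 mm / 1000 = 0.0015, 1 mm / 1000 = 0.001.

>>> arm_command:
  plan:
    - [[0, 0, 0.001, 0, 0, 0, 1], [0, 0, 0.0015, 0, 0, 0, 1], [0, 0, 0.0015, 0, 0, 0, 1]]

```text
time_s: 33.05
ee_pos: [0.6487, 0.1273, 0.0206]
eef_rot: [-3.142, -0.001, 0.018]
force: [-1.2, 0.3, 3.7]
grip_width: 0.0238
grip_force: 19.9
```

Contact. Releasing and going up.

>>> arm_command:
  plan:
    - [[0, 0, 0, 0, 0, 0, 1], [0, 0, 0, 0, 0, 0, 0.2], [0, 0, 0, 0, 0, 0, -0.1], [0, 0, 0, 0, 0, 0, -0.1], [0, 0, 0, 0, 0, 0, -0.1], [0, 0, 0, 0, 0, 0, -0.1]]

```text
time_s: 33.65
ee_pos: [0.6485, 0.1272, 0.0201]
eef_rot: [-3.142, 0.0, 0.018]
force: [-0.6, -0.2, 0.4]
grip_width: 0.0517
grip_force: 0.0
```

Scaled: -200 mm / 1000 = -0.2, -160 mm / 1000 = -0.16.

>>> arm_command:
  plan:
    - [[0, 0, -0.02, 0, 0, 0, -0.1], [0, 0, -0.06, 0, 0, 0, -0.1], [0, 0, -0.11, 0, 0, 0, -0.1], [0, 0, -0.16, 0, 0, 0, -0.1], [-0.05, 0, -0.2, 0, 0, 0, -0.1], [-0.1, 0, -0.2, 0, 0, 0, -0.1], [-0.15, 0, -0.2, 0, 0, 0, -0.1], [-0.2, 0, -0.2, 0, 0, 0, -0.1], [-0.2, 0, -0.2, 0, 0, 0, -0.1]]

```text
time_s: 34.55
ee_pos: [0.445, 0.1237, 0.2207]
eef_rot: [-3.141, -0.0, 0.019]
force: [0.9, 0.1, 0.7]
grip_width: 0.0516
grip_force: 0.0
```

```bash
for y in 127 46 -33 -113; do python3 chk.py 661 $y 85 n|grep -v wrist; done; python3 - <<'E'
from h import *
ims=[]
for n in("scene","side"):
    p,_=cams.camera(n); ims.append(p[100:400,100:500] if n=="scene" else p[80:380,100:500])
cv2.imwrite("pics/end.png",np.hstack(ims))
E
```

```text
scene 709 all [661.  121.6] [84.3 48.8] 7.3 top [639.1 128.8] [41.4 23.2] -0.3 72.9
side 380 all [663.4 126.8] [104.3  33.7] -5.2 top [637.3 126.7] [40.8 24.2] -7.3 73.2
scene 882 all [663.3  51.8] [103.5  47.1] -10.3 top [639.8  46. ] [46.  24.1] -1.6 81.0
side 487 all [663.3  42.1] [113.6  32.6] -4.5 top [637.7  45.3] [47.3 23.1] 1.2 81.7
scene 1113 all [662.  -26.3] [121.5  54.2] -10.5 top [635.5 -29. ] [54.8 26.5] 8.7 89.0
side 698 all [665.2 -34.9] [133.7  31.1] -1.1 top [633.9 -33.4] [55.7 27.1] 1.3 89.7
scene 1238 all [ 659.9 -104.6] [141.3  52.1] -8.0 top [ 633.4 -109.4] [63.6 26.4] 2.7 96.9
side 1261 all [ 659.6 -118.5] [139.2  38.3] -2.8 top [ 628.7 -113.1] [63.5 30.1] 3.9 97.5
```

View pics/end.png

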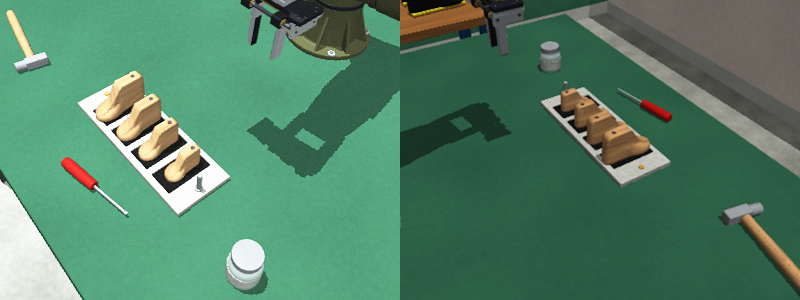

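The final pictures show all four lasts upright on their pads. They run smallest by the pin (left crop, about (182,165)) to largest at the far end (about (120,100)). The jar at (245,265) is untouched and the gripper is clear. All origins come out within about 3 mm of the pad centres. Handing in.

```bash
python3 -c "
from station import ctrl
print(ctrl.hand_in())"
```

```text
the job is handed in; nothing more can be done
None
```

The four lasts stand in size order from the pin, flat on their soles, lengthwise and about 3 mm or less from their pad centres by camera. The jar was not touched, and I handed the job in at about 35 s; no verdict came back.

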